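Prop a drawer front against the drying rail and block its foot

ROBOT

A 6-joint arm with a two-finger parallel gripper is mounted at the origin on the work surface. World frame = base frame: x ahead of the robot, y to its left, z up, the work surface at z = 0. Lengths are in m, angles in rad, forces in N, time in s.
With the tool pointing down it reaches from about 0.325 to 0.75 m from the base axis. Payload 7.6 kg.
Tool frame: the origin (TCP) lies at the very end of the fingers, on their centre line; the grasp point (between the pads) lies 19 mm behind it; z points along the fingers, y is the line along which they close (so a half turn about z gives the same grasp; the last joint's range is limited). The gripper opens to 85 mm and grips with 20 to 120 N. Pads are 22 mm wide; open, the fingers measure 114 mm over their backs; the gripper's body (76 mm by 85 mm) begins 54 mm behind the grasp point. The pads swing forward as they close: fully open they stand 13 mm farther back than shut.
Start: joints at [1.032, 0.052, 1.401, -0, 1.689, -0.07], TCP at [0.237, 0.468, 0.231] pointing down, gripper open.
Joint ranges: [-2.9, 2.9], [-0.91, 2.17], [0.12, 2.37], [-1.06, 4.2], [0.26, 2.73], [-2.93, 2.93]. Speed limits (rad/s): [2.57, 2.57, 3.01, 3.14, 3.14, 3.14].

INTERFACE

Orientations are given as a unit quaternion [w, x, y, z].
In Python, from rig import state, vision, job gives the robot as it stands.
- The arm moves only by the tool arm_command, never from a script. Its argument "motion" is a list of rows, each a list of 7 numbers: the shift along the tool's x, y, z in units of 25 mm (1.0 is 25 mm), then the turn, a rotation vector about the tool's x, y, z in units of 0.08 rad (1.0 is 0.08 rad), then the closure, from -1 (fully open) to 1 (shut). In form: [[dx, dy, dz, rx, ry, rz, grip], ...]. A call has 1 to 20 rows; each row shifts and turns the commanded pose from where the row before left it, along the tool's axes as they then stand; what a row does not reach is not made up. A row lasts 1/8 s, in which the tool goes at most 62.5 mm and 10.7 degrees, less where a joint would pass 70% of its speed; a pose out of reach is approached as far as the arm can. A call with a number of a shift or a turn outside -1 to 1 is refused whole. A call with a gripper value outside its range is refused whole. The fingers move at their own pace and stop on an object; "force" is the grip in N (left out, the last holds). Time passes only in rows, so rows that do not move let the fingers close. It gives the time, the measured TCP pose, the force, the opening and the grip force at its end, in the units of the state.
- state(): the state, without advancing time (a new reading comes with each control period).
- vision.read_camera(name): name is "side" or "top" or "wrist"; returns the picture (400x640x3 uint8, red, green, blue); there is no depth.
- vision.camera_params(name): a dict with "vertical_fov" (degrees; the focal length in pixels is half the picture's height over the tangent of half this angle, whatever the lens; pixels are square), "cx", "cy" (the principal point, pixels), "cam_to_world" (4x4, takes a point from camera to world coordinates); the wrist camera has in their place "tool_from_camera" (4x4, takes a point from camera to tool coordinates, whose origin is the TCP and whose axes are the flange's). Camera axes: x right, y up, looking along -z (the intrinsics and any distortion apply to the point x, -y, -z); pixel columns grow to the right and rows downward; lengths in m; the calibration is good to about 2 mm. A picture is of the moment at which its call begins: read the wrist's pose just before it. camera_params takes no time and is no camera call.
- job.job_done(): hands the job in; it is judged then, once.
The state is a dict: "t": time; "q": joint angles; "joint_vel": joint speeds; "effort": joint torques, N m; "position": TCP position; "tool_rot": TCP orientation; "contact_force": force on the tool from outside, world axes, zero at the start; "moment": the same for the moment, N m; "grip_width": finger opening in m; "finger_force": force on a finger pad.
Only numpy, scipy, OpenCV 4.12 (cv2) and the standard library are available. Lean on these libraries where they do the work, as an engineer would, in place of code of your own. Each camera call takes 0.05 s, during which the arm holds its last target. There are 200 camera calls.

TASK

Take the wooden drawer front out of the rack and gently lean it against the middle of the timber rail to dry, on the side facing the rack: bottom edge on the bench, square to the rail, sloping back roughly 25 degrees from upright, with its knob side facing out. Then take the square steel bar from the tray of offcuts and set it down on the bench lengthwise along the foot of the leaning drawer front, snug against the middle of its bottom edge, so that it cannot slip. Leave the other offcuts in the tray, do not knock the jar, can or hammer, and let go of everything.

Things in the scene. Friction and masses are not known exactly. Their poses are not given: they have to be found in the camera images.
- panel: wooden drawer front, a slab 12 thick (x) x 150 wide (y) x 160 high (z), 0.2 kg. At the start it stands upright in the slot of the rack. Origin: centre of its underside (bottom edge); z runs up the slab to the top edge at 160; -x is the front face, which carries a dark knob (24 diameter, standing 20 out of the face) at 80 up
- panel_foot (a point): middle of the drawer front's bottom edge on the knob side: 6 to -x from panel's origin
- rail: drying rail, fixed: a pale timber bar on edge, 38 thick (x) x 240 long (y) x 89 high (z), standing on the bench; flat front face at x = -19 and top edge at 89. Two small feet (20 high) stick out 50 on the back (+x) only. Origin: centre of its underside. -x is the front, on the side of the rack: lean there
- rack: plywood rack, fixed: base 90 (x) x 170 (y) x 20 high, with two ribs along y, 12 thick and rising to 50 above the bench, that leave a slot 18 wide (x) in the middle; the drawer front stands in the slot on the base, its bottom at 20 and top at 180 above the bench. Origin: centre of the underside
- tray: black open tray, fixed: 270 (x) x 230 (y) x 35 high, walls and floor 5 thick. Origin: centre of the underside. Holds six steel offcuts, side by side and not touching, all of the same bare steel
- bar: the square bar: a solid steel block 60 long (x) x 25 x 25, 0.3 kg, lying in the tray; the only one of square section. Origin: centre of its underside
- bar_center (a point): centre of the square bar, 12.5 above its underside
- hexbar: hexagonal steel bar offcut, 50 long (x), 24 across flats, lying in the tray
- collar: steel shaft collar (ring) 42 diameter, 16 high, lying in the tray
- strip: flat steel strip 56 (x) x 24 x 6, lying in the tray
- bolt: short hexagon-head bolt standing on its head in the tray, head 28 wide, 38 high in all
- bracket: small steel angle bracket 50 (x) x 30, 30 high at its -x end, lying in the tray
- jar: bystander: brown glass jar, 70 diameter, 85 high, upright. Origin: centre of its underside
- can: bystander: can 64 diameter, 120 high, upright, behind the rail. Origin: centre of its underside
- hammer: bystander: hammer lying flat on the bench

How it is judged:
By the outcome, as a careful person would: the job done as asked, in the order asked, and still so for the second after the job is handed in, with the robot touching nothing.
It also fails if it takes over 53 s, if anything falls off the work surface, if the arm or the gripper's body presses on something with over 40 N, if the wrist force passes 120 N, or if a joint passes its speed limit or range.

## Working session

There is one attempt and no reset: what is moved stays moved. The work goes in short steps, Python scripts to look and compute and a tool call to move; the robot and the scene stay as the last step left them, time stands still between calls to the robot, and variables do not carry over. Pictures are saved under pics/ and viewed, at most 13 in all, crops included, and the job is handed in when it is done.

Besides the shell and the picture viewer there is one more tool, called after "Emit:" by a JSON object that holds its "fn" and its "kwargs", one argument or row to a line. arm_command: Moves the arm, as the interface text tells. Its arguments: {"type":"object","properties":{"motion":{"type":"array"},"force":{"type":"number"}},"required":["motion"]}

```bash
ls; mkdir -p pics
python3 - <<'E'
from rig import state, vision, job
import cv2,json,numpy as np
np.set_printoptions(precision=4,suppress=True)
for n in("top","side","wrist"):
    print(n,vision.camera_params(n))
    im=vision.read_camera(n); cv2.imwrite(f"pics/{n}0.png",im[:,:,::-1])
s=state(); print(s)
E
```

```text
pics
top {'vertical_fov': 50.725457320063036, 'cx': 323.93822317885036, 'cy': 197.29251437695285, 'cam_to_world': array([[ 0.0028,  0.9984, -0.0564,  0.5296],
       [-0.9999,  0.0022, -0.0112, -0.0476],
       [-0.0111,  0.0564,  0.9983,  1.0313],
       [ 0.    ,  0.    ,  0.    ,  1.    ]])}
side {'vertical_fov': 48.52824222652526, 'cx': 321.52173481039785, 'cy': 192.12456008811517, 'cam_to_world': array([[-0.9461,  0.2154, -0.2419,  0.3488],
       [-0.3237, -0.6039,  0.7284,  0.7253],
       [ 0.0108,  0.7674,  0.6411,  0.7184],
       [ 0.    ,  0.    ,  0.    ,  1.    ]])}
wrist {'vertical_fov': 71.30978814559299, 'cx': 320.73198570711463, 'cy': 202.24263429013033, 'tool_from_camera': array([[-0.0002,  0.9582,  0.2862,  0.0737],
       [ 1.    ,  0.0001,  0.0004,  0.0008],
       [ 0.0004,  0.2862, -0.9582, -0.1423],
       [ 0.    ,  0.    ,  0.    ,  1.    ]])}
{'t': 0.15, 'q': array([ 1.0317,  0.0527,  1.4014, -0.    ,  1.6886, -0.0703]), 'joint_vel': array([-0.0007, -0.0023, -0.0032, -0.0004,  0.0019, -0.0008]), 'effort': array([  0.0012, -38.1953, -36.0422,  -0.    ,   0.0047,  -0.    ]), 'position': array([0.2371, 0.4682, 0.2307]), 'tool_rot': array([-0.0002,  0.2323,  0.9727, -0.0006]), 'contact_force': array([ 0.7531, -1.0905, -0.1786]), 'moment': array([ 0.0062, -0.0578, -0.0048]), 'finger_force': 0.0, 'grip_width': 0.0853959997753811}
```

View pics/top0.png

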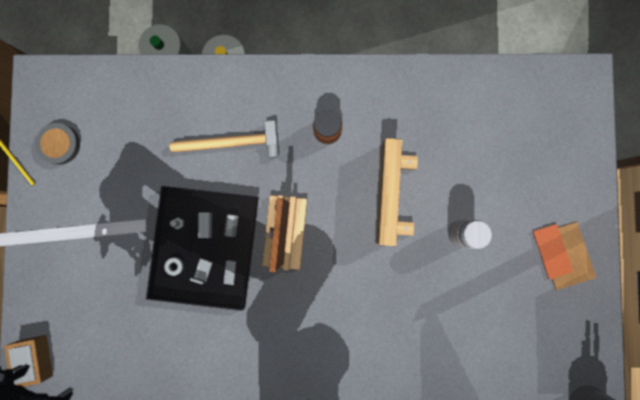

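View pics/side0.png

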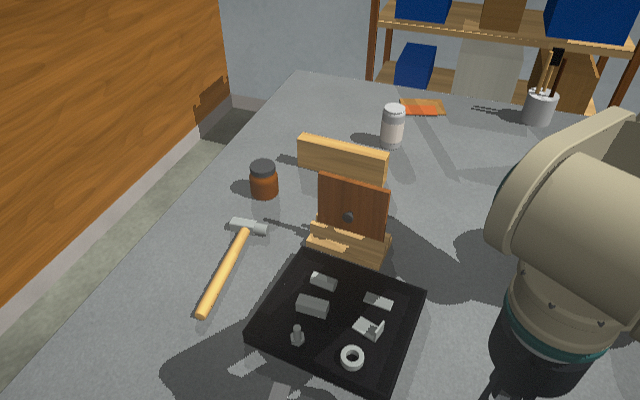

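The top view shows the tray around (203,247), the rack and panel around (286,232), and the rail around (391,192) with its feet to the right, which is world -y. The side view shows the knob at (348,216) facing +y, away from the rail. I'll enlarge both.

Run:
```python
import cv2
t=cv2.imread("pics/top0.png"); s=cv2.imread("pics/side0.png")
a=cv2.resize(t[120:270,255:425],None,fx=4.7,fy=4,interpolation=cv2.INTER_CUBIC)
cv2.imwrite("pics/a.png",cv2.resize(t[125:275,255:415],None,fx=4,fy=4,interpolation=cv2.INTER_CUBIC))
b=cv2.resize(t[180:310,140:265],None,fx=3,fy=3,interpolation=cv2.INTER_CUBIC)
c=cv2.resize(s[240:370,280:415],None,fx=3,fy=3,interpolation=cv2.INTER_CUBIC)
cv2.imwrite("pics/b.png",cv2.hconcat([b,c]))
```

```text
(no output)
```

View pics/a.png

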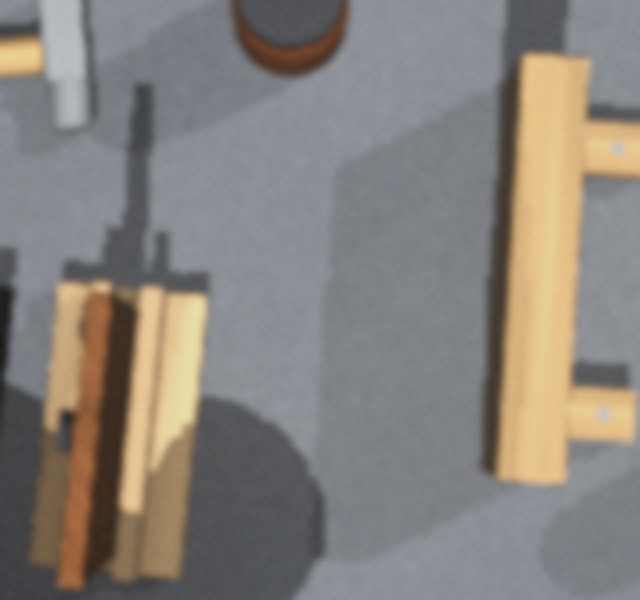

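View pics/b.png

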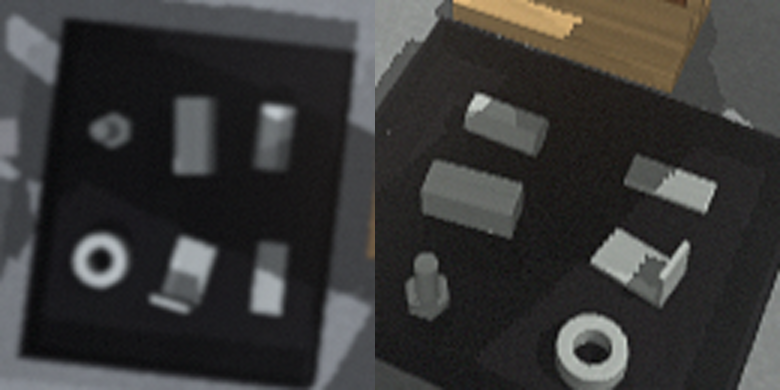

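Bar: the 26 px long block at top-view pixel (204,225); the shorter one at (231,225) is the hexbar. Panel top corners and rail top corners read off the crop; converting these to world positions now.

```bash
cat > h.py <<'E'
import numpy as np
from rig import state, vision
from scipy.spatial.transform import Rotation as R
np.set_printoptions(precision=4,suppress=True)
def par(n):
    p=vision.camera_params(n); f=200/np.tan(np.radians(p["vertical_fov"]/2)); return p,f
def tcp():
    s=state(); q=s["tool_rot"]; T=np.eye(4); T[:3,:3]=R.from_quat([q[1],q[2],q[3],q[0]]).as_matrix(); T[:3,3]=s["position"]; return T
def pose(n,p,T=None): return p["cam_to_world"] if n!="wrist" else (tcp() if T is None else T)@p["tool_from_camera"]
def ray(n,px,z,T=None):
    p,f=par(n); M=pose(n,p,T); d=M[:3,:3]@np.array([(px[0]-p["cx"])/f,-(px[1]-p["cy"])/f,-1]); o=M[:3,3]; return o+d*(z-o[2])/d[2]
def proj(n,P,T=None):
    p,f=par(n); M=pose(n,p,T); c=M[:3,:3].T@(np.asarray(P)-M[:3,3]); return np.array([p["cx"]-f*c[0]/c[2],p["cy"]+f*c[1]/c[2]])
E
python3 - <<'E'
from h import *
def q(name,pts,z,s,o):
    P=np.array([ray("top",(a/s+o[0],b/s+o[1]),z) for a,b in pts]); print(name,P[:,:2].tolist().__str__()); print(" edges",np.linalg.norm(np.roll(P,-1,0)-P,axis=1)," c",P.mean(0)); return P
pa=q("panel",[(90,292),(113,292),(83,588),(57,588)],.18,4,(255,125))
ra=q("rail",[(522,55),(590,60),(565,484),(497,480)],.089,4,(255,125))
b=q("bar",[(174,97),(206,97),(206,174),(174,175)],.030,3,(140,180))
h=q("hex",[(260,102),(294,102),(290,170),(255,170)],.029,3,(140,180))
rk=q("rackbase",[(57,282),(205,290),(180,580),(30,565)],.02,4,(255,125))
for P,n in((pa,"panel"),(ra,"rail"),(b,"bar")):
    d=(P[0]+P[1]-P[2]-P[3]); print(n,"long axis deg",np.degrees(np.arctan2(d[1],d[0])), "side px",[proj("side",x).round(0).tolist() for x in P])
print(tcp())
E
```

```text
panel [[0.5760512543290118, 0.055920225479650046], [0.5760770798440963, 0.044273122845209456], [0.427564280964517, 0.05808791815415454], [0.42751019835525955, 0.07112995768237655]]
 edges [0.0116 0.1492 0.013  0.1493]  c [0.5018 0.0574 0.18  ]
rail [[0.7151309020235065, -0.17523248056027063], [0.712316657108694, -0.2134018906719575], [0.47496238919239897, -0.19774634113893036], [0.4770404126902741, -0.16009649712367352]]
 edges [0.0383 0.2379 0.0377 0.2386]  c [ 0.5949 -0.1866  0.089 ]
bar [[0.5496495499188755, 0.26332324176485367], [0.5497156136853112, 0.23785569530802933], [0.48887804941612906, 0.2367428405994683], [0.4880076145770814, 0.26210714997557516]]
 edges [0.0255 0.0608 0.0254 0.0617]  c [0.5191 0.25   0.03  ]
hex [[0.5458819079419941, 0.1950909022333083], [0.5459532297639493, 0.16805197952587506], [0.49220588292243206, 0.1704515601898416], [0.49211623718405273, 0.19820339533106884]]
 edges [0.027  0.0538 0.0278 0.0539]  c [0.519  0.1829 0.029 ]
rackbase [[0.5907596452582587, 0.09529866413899873], [0.5861385540996684, 0.006245217446451769], [0.4133449284108893, 0.020226016641176195], [0.4218417221900535, 0.10969173835598633]]
 edges [0.0892 0.1734 0.0899 0.1695]  c [0.503  0.0579 0.02  ]
panel long axis deg -5.580540125267805 side px [[319.0, 172.0], [321.0, 169.0], [392.0, 189.0], [391.0, 193.0]]
rail long axis deg -3.705508297238855 side px [[298.0, 138.0], [304.0, 131.0], [391.0, 151.0], [387.0, 160.0]]
bar long axis deg 1.0893474129681773 side px [[296.0, 303.0], [301.0, 292.0], [331.0, 301.0], [327.0, 311.0]]
[[-0.8921  0.4518 -0.0006  0.2371]
 [ 0.4518  0.8921 -0.001   0.4682]
 [ 0.0001 -0.0012 -1.      0.2307]
 [ 0.      0.      0.      1.    ]]
```

```bash
cat >> h.py <<'E'
def tool(ang,tilt=0,axis="x"):
    """tool down with tool x at heading ang (deg), then turned tilt deg about its own axis"""
    a=np.radians(ang); x=np.array([np.cos(a),np.sin(a),0]); z=np.array([0,0,-1.]); M=np.c_[x,np.cross(z,x),z]
    return M@R.from_euler(axis,tilt,degrees=True).as_matrix()
def plan(P,Rt=None,T=None):
    T=tcp() if T is None else T; Rt=T[:3,:3] if Rt is None else Rt
    print("turn units",R.from_matrix(T[:3,:3].T@Rt).as_rotvec()/.08,"then shift units",Rt.T@(np.asarray(P)-T[:3,3])/.025)
    N=np.eye(4);N[:3,:3]=Rt;N[:3,3]=P;return N
E
python3 -c "
from h import *
T=plan([.502,.0575,.23],tool(174.4)); plan([.502,.0575,.147],T=T)"
```

```text
turn units [-0.0141 -0.0034 -4.6381] then shift units [-12.1493 -15.315    0.0271]
turn units [0. 0. 0.] then shift units [0.   0.   3.32]
```

Emit:
{"fn": "arm_command", "kwargs": {
  "motion": [
    [0,0,0,0,0,-0.93,-1],
    [0,0,0,0,0,-0.93,-1],
    [0,0,0,0,0,-0.93,-1],
    [0,0,0,0,0,-0.93,-1],
    [-0.75,-0.95,0,0,0,-0.92,-1],
    [-0.76,-0.957,0,0,0,0,-1],
    [-0.76,-0.957,0,0,0,0,-1],
    [-0.76,-0.957,0,0,0,0,-1],
    [-0.76,-0.957,0,0,0,0,-1],
    [-0.76,-0.957,0,0,0,0,-1],
    [-0.76,-0.957,0,0,0,0,-1],
    [-0.76,-0.957,0,0,0,0,-1],
    [-0.76,-0.957,0,0,0,0,-1],
    [-0.76,-0.957,0,0,0,0,-1],
    [-0.76,-0.957,0,0,0,0,-1],
    [-0.76,-0.957,0,0,0,0,-1],
    [-0.76,-0.957,0,0,0,0,-1],
    [-0.76,-0.957,0,0,0,0,-1],
    [-0.76,-0.957,0,0,0,0,-1],
    [-0.76,-0.957,0,0,0,0,-1]
  ],
  "force": 30
}}

```text
t: 2.65
position: [0.5006, 0.0559, 0.231]
tool_rot: [-0.0, 0.049, 0.999, 0.0]
contact_force: [0.0, 0.7, -0.3]
grip_width: 0.0852
finger_force: 0.0
```

```bash
python3 -c "
from h import *
import cv2
T=plan([.502,.0575,.147],tool(174.4)); print(state()['t'],state()['position'],state()['contact_force'])
im=vision.read_camera('wrist'); cv2.imwrite('pics/w1.png',im[:,:,::-1])
u=np.array([np.cos(np.radians(-5.6)),np.sin(np.radians(-5.6)),0])
for s in(-.075,.075): print(proj('wrist',np.array([.5018,.0574,.18])+s*u))
"
```

```text
turn units [ 0.0002 -0.007   0.0013] then shift units [-0.0484  0.0677  3.3594]
2.65 [0.5006 0.0559 0.231 ] [ 0.0125  0.6543 -0.3077]
[325.1423 115.7568]
[324.7548 308.3876]
```

View pics/w1.png

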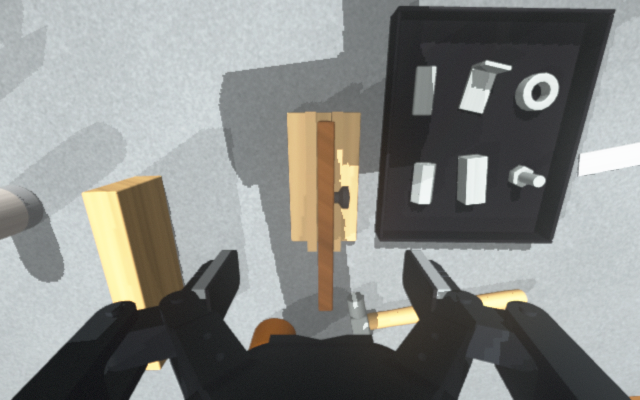

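The wrist view shows the panel's top edge from (327,122) to (325,310), within about 2 mm of my estimate, and nothing is in the fingers' way. I'll descend and grip.

Emit:
{"fn": "arm_command", "kwargs": {
  "motion": [
    [-0.17,0.07,0.84,0,0,0,-1],
    [0,0,0.84,0,0,0,-1],
    [0,0,0.84,0,0,0,-0.6],
    [0,0,0.84,0,0,0,-0.3],
    [0,0,0,0,0,0,0.2],
    [0,0,0,0,0,0,1],
    [0,0,0,0,0,0,1],
    [0,0,0,0,0,0,1],
    [0,0,0,0,0,0,1]
  ],
  "force": 30
}}

```text
t: 3.82
position: [0.5054, 0.0582, 0.1486]
tool_rot: [0.001, 0.049, 0.999, 0.0]
contact_force: [-0.4, 0.5, 5.8]
grip_width: 0.0117
finger_force: 32.2
```

```bash
python3 -c "
from h import *
print('jar top',ray('top',(328,118),.085))
T=tcp(); a=np.radians(-3.7); u=np.array([np.cos(a),np.sin(a),0]); n=np.array([-np.sin(a),np.cos(a),0]); z=np.array([0,0,1]); c,s=np.cos(np.radians(25)),np.sin(np.radians(25))
F=np.array([.5961,-.1677,0]); O=F+n*.0469+z*.0025; G=O+(-n*s+z*c)*.1286+u*.0015; print('goal',G)
T1=plan([T[0,3],T[1,3],.229],T=T)
T2=plan(G+n*.025+z*.06,tool(176.3,-25),T=T1)
T3=plan(G+n*.025+z*.006,T=T2); plan(G,T=T3)
"
```

```text
jar top [ 0.7634 -0.0457  0.085 ]
goal [ 0.5971 -0.1752  0.1191]
turn units [0. 0. 0.] then shift units [-0.0079  0.0016 -3.2172]
turn units [-5.4481  0.1204 -0.3996] then shift units [-4.2653 -8.1699 -1.6052]
turn units [0. 0. 0.] then shift units [ 0.     -0.9129  1.9576]
turn units [0. 0. 0.] then shift units [ 0.     -1.0077 -0.2051]
```

Emit:
{"fn": "arm_command", "kwargs": {
  "motion": [
    [0,0,-0.2,0,0,0,1],
    [0,0,-0.6,0,0,0,1],
    [0,0,-0.6,0,0,0,1],
    [0,0,-0.6,0,0,0,1],
    [0,0,-0.6,0,0,0,1],
    [0,0,-0.6,0,0,0,1]
  ]
}}

```text
t: 4.58
position: [0.5047, 0.0582, 0.2285]
tool_rot: [0.0, 0.049, 0.999, 0.0]
contact_force: [0.5, 0.2, -1.5]
grip_width: 0.0117
finger_force: 31.1
```

Emit:
{"fn": "arm_command", "kwargs": {
  "motion": [
    [0,0,0,-0.5,0.02,-0.067,1],
    [0,0,0,-0.83,0.02,-0.067,1],
    [0,0,0,-0.83,0.02,-0.067,1],
    [0,0,0,-0.83,0.02,-0.067,1],
    [0,0,0,-0.83,0.02,-0.067,1],
    [0,0,0,-0.83,0.02,-0.067,1],
    [-0.2,-0.417,-0.08,-0.8,0,0,1],
    [-0.45,-0.85,-0.17,0,0,0,1],
    [-0.45,-0.85,-0.17,0,0,0,1],
    [-0.45,-0.85,-0.17,0,0,0,1],
    [-0.45,-0.85,-0.17,0,0,0,1],
    [-0.45,-0.85,-0.17,0,0,0,1],
    [-0.45,-0.85,-0.17,0,0,0,1],
    [-0.45,-0.85,-0.17,0,0,0,1],
    [-0.45,-0.85,-0.17,0,0,0,1],
    [-0.25,-0.53,-0.1,0,0,0,1],
    [0,0,0,0,0,0,1]
  ]
}}

```text
t: 6.7
position: [0.5932, -0.1404, 0.1803]
tool_rot: [0.005, 0.032, 0.976, 0.216]
contact_force: [-0.7, 0.2, -2.5]
grip_width: 0.0114
finger_force: 31.2
```

```bash
python3 -c "
from h import *
import cv2
G=np.array([.5971,-.1752,.1191]); n=np.array([.0645,.998,0]); z=np.array([0,0,1]); Rt=tool(176.3,-25)
T1=plan(G+n*.025+z*.006,Rt); plan(G,T=T1); print(state()['grip_width'])
cv2.imwrite('pics/s2.png',cv2.resize(vision.read_camera('side')[80:280,200:460,::-1],None,fx=3,fy=3,interpolation=2)); 
"
```

```text
turn units [ 0.0003 -0.0492 -0.031 ] then shift units [-0.2451 -1.2754  1.8406]
turn units [0. 0. 0.] then shift units [-0.     -1.0078 -0.2051]
0.011360375921470435
```

View pics/s2.png

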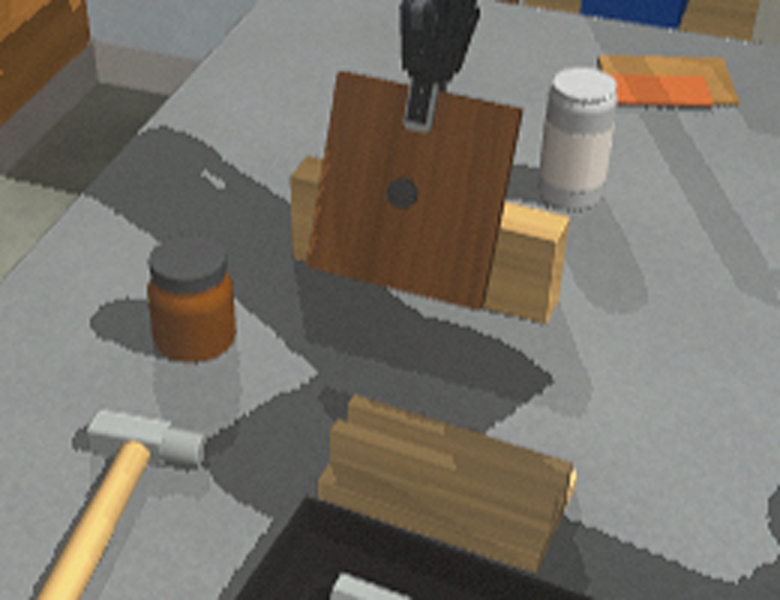

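The panel is held about 25 degrees tilted in front of the rail, with the knob at (402,193) facing out. I'll move close, then lower in small steps.

Emit:
{"fn": "arm_command", "kwargs": {
  "motion": [
    [-0.1,-0.32,0.46,0,-0.05,-0.03,1],
    [-0.1,-0.32,0.46,0,0,0,1],
    [-0.1,-0.32,0.46,0,0,0,1],
    [0,-0.32,0.46,0,0,0,1],
    [0,-0.25,-0.05,0,0,0,1],
    [0,-0.25,-0.05,0,0,0,1],
    [0,-0.25,-0.05,0,0,0,1],
    [0,0,0,0,0,0,1]
  ]
}}

```text
t: 7.75
position: [0.5989, -0.1692, 0.1212]
tool_rot: [0.008, 0.032, 0.976, 0.216]
contact_force: [-0.0, -0.2, -1.8]
grip_width: 0.0117
finger_force: 31.2
```

```bash
python3 -c "
from h import *
plan([.5986,-.1753,.1191],tool(176.3,-25))"
```

```text
turn units [-0.0057  0.016   0.0039] then shift units [-0.0042 -0.2569 -0.0285]
```

Emit:
{"fn": "arm_command", "kwargs": {
  "motion": [
    [0,-0.145,-0.068,0,0,0,1],
    [0,-0.017,0.036,0,0,0,1],
    [0,-0.017,0.036,0,0,0,1],
    [0,0,0,0,0,0,1]
  ]
}}

```text
t: 8.25
position: [0.5987, -0.1724, 0.119]
tool_rot: [0.007, 0.031, 0.976, 0.216]
contact_force: [-0.0, -0.4, -1.6]
grip_width: 0.0114
finger_force: 31.3
```

Emit:
{"fn": "arm_command", "kwargs": {
  "motion": [
    [0,-0.017,0.036,0,0,0,1],
    [0,-0.017,0.036,0,0,0,1],
    [0,0,0,0,0,0,1]
  ]
}}

```text
t: 8.62
position: [0.5988, -0.1728, 0.1188]
tool_rot: [0.008, 0.031, 0.976, 0.216]
contact_force: [-3.7, -1.6, 7.8]
grip_width: 0.0118
finger_force: 32.5
```

The panel is on the bench (+8 N). Next I'll nudge it toward the rail, easing off the vertical force.

Emit:
{"fn": "arm_command", "kwargs": {
  "motion": [
    [0,0.017,-0.036,0,0,0,1],
    [0,-0.036,-0.017,0,0,0,1],
    [0,-0.036,-0.017,0,0,0,1],
    [0,0,0,0,0,0,1]
  ]
}}

```text
t: 9.12
position: [0.5987, -0.1738, 0.1184]
tool_rot: [0.008, 0.031, 0.976, 0.217]
contact_force: [-0.8, 2.5, 5.8]
grip_width: 0.0117
finger_force: 32.3
```

Emit:
{"fn": "arm_command", "kwargs": {
  "motion": [
    [0,-0.036,-0.017,0,0,0,1],
    [0,-0.036,-0.017,0,0,0,1],
    [0,0,0,0,0,0,1]
  ]
}}

```text
t: 9.5
position: [0.5986, -0.1747, 0.1181]
tool_rot: [0.007, 0.03, 0.975, 0.218]
contact_force: [-0.7, 7.6, 4.3]
grip_width: 0.0113
finger_force: 32.7
```

Rail contact is felt (+7.6 N). I'll release and retreat along the tool axis.

Emit:
{"fn": "arm_command", "kwargs": {
  "motion": [
    [0,0.03,0,0,0,0,1],
    [0,0,0,0,0,0,0.6],
    [0,0,0,0,0,0,0.45],
    [0,0,0,0,0,0,0.4],
    [0,0,-0.4,0,0,0,0.4],
    [0,0,-0.8,0,0,0,0.4],
    [0,0,-1,0,0,0,0.4],
    [0,0,-1,0,0,0,0.4],
    [0,0,-1,0,0,0,0.2],
    [0,0,-1,0,0,0,0]
  ]
}}

```text
t: 10.75
position: [0.5947, -0.2317, 0.2387]
tool_rot: [0.008, 0.031, 0.976, 0.216]
contact_force: [-0.5, -0.6, 0.2]
grip_width: 0.0428
finger_force: 0.0
```

```bash
python3 -c "
from h import *
import cv2
print(state()['t'],state()['q'])
a=cv2.resize(vision.read_camera('side')[90:240,240:440,::-1],None,fx=4,fy=4,interpolation=2)
cv2.imwrite('pics/s3.png',a)
T=plan([.519,.25,.11],tool(91.1,0)); 
"
```

```text
10.75 [-0.5915  0.5174  0.8823  0.4025  1.9404 -1.9889]
turn units [ 4.43   -3.9387 18.2814] then shift units [19.3819 -2.6708  5.2869]
```

View pics/s3.png

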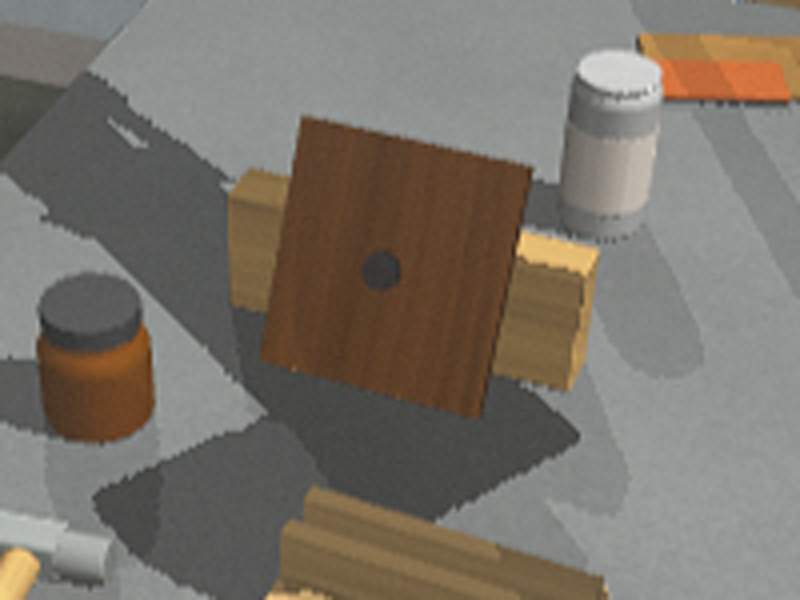

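The panel leans stably, with its top corners at (302,116) and (532,167) and its bottom corners at (263,362) and (482,417). I'll turn the tool and move over the bar.

Emit:
{"fn": "arm_command", "kwargs": {
  "motion": [
    [0,0,0,0.22,-0.197,0.914,0],
    [0,0,0,0.22,-0.197,0.914,0],
    [0,0,0,0.22,-0.197,0.914,0],
    [0,0,0,0.22,-0.197,0.914,0],
    [0,0,0,0.22,-0.197,0.914,0],
    [0,0,0,0.22,-0.197,0.914,0],
    [0,0,0,0.22,-0.197,0.914,0],
    [0,0,0,0.22,-0.197,0.914,0],
    [0,0,0,0.22,-0.197,0.914,0],
    [0,0,0,0.22,-0.197,0.914,0],
    [0,0,0,0.22,-0.197,0.914,-0.5],
    [0,0,0,0.22,-0.197,0.914,-1],
    [0,0,0,0.22,-0.197,0.914,-1],
    [0,0,0,0.22,-0.197,0.914,-1],
    [0,0,0,0.22,-0.197,0.914,-1],
    [0,0,0,0.22,-0.197,0.914,-1],
    [0,0,0,0.22,-0.197,0.914,-1],
    [0,0,0,0.22,-0.197,0.914,-1],
    [0,0,0,0.22,-0.197,0.914,-1],
    [0,0,0,0.22,-0.197,0.914,-1]
  ]
}}

```text
t: 13.3
position: [0.5948, -0.2308, 0.2371]
tool_rot: [-0.003, 0.701, 0.713, 0.0]
contact_force: [0.5, -1.1, 0.1]
grip_width: 0.0856
finger_force: 0.0
```

Emit:
{"fn": "arm_command", "kwargs": {
  "motion": [
    [0.97,-0.13,0.08,0,0,0,-1],
    [0.97,-0.13,0.08,0,0,0,-1],
    [0.97,-0.13,0.08,0,0,0,-1],
    [0.97,-0.13,0.08,0,0,0,-1],
    [0.97,-0.13,0.08,0,0,0,-1],
    [0.97,-0.13,0.08,0,0,0,-1],
    [0.97,-0.13,0.08,0,0,0,-1],
    [0.97,-0.13,0.08,0,0,0,-1],
    [0.97,-0.13,0.08,0,0,0,-1],
    [0.97,-0.13,0.08,0,0,0,-1],
    [0.97,-0.13,0.08,0,0,0,-1],
    [0.97,-0.13,0.08,0,0,0,-1],
    [0.97,-0.13,0.08,0,0,0,-1],
    [0.97,-0.13,0.08,0,0,0,-1],
    [0.97,-0.13,0.08,0,0,0,-1],
    [0.97,-0.13,0.08,0,0,0,-1],
    [0.97,-0.13,0.08,0,0,0,-1],
    [0.97,-0.13,0.08,0,0,0,-1],
    [0.97,-0.13,0.08,0,0,0,-1],
    [0.97,-0.13,0.08,0,0,0,-1]
  ]
}}

```text
t: 15.8
position: [0.5193, 0.2542, 0.1997]
tool_rot: [-0.003, 0.7, 0.714, 0.001]
contact_force: [1.0, 0.5, 0.1]
grip_width: 0.0853
finger_force: 0.0
```

```bash
python3 -c "
from h import *
import cv2
from scipy.optimize import least_squares
print(state()['t']); T=tcp(); print(T); np.save('T2.npy',T)
im=vision.read_camera('wrist'); cv2.imwrite('pics/w2.png',im[:,:,::-1])
P=np.array([[.5496,.2633],[.5497,.2379],[.4889,.2367],[.4880,.2621]])
print([proj('wrist',[*p,.03],T).round(0).tolist() for p in P])
px=np.array([[302,116],[532,167],[482,417],[263,362]])/4+[240,90]
def cor(v):
    x,y,yaw,th=v; u=np.array([np.cos(yaw),np.sin(yaw),0]);n=np.array([-u[1],u[0],0]);z=np.array([0,0,1])
    f=n*np.cos(th)+z*np.sin(th); s=-n*np.sin(th)+z*np.cos(th); B=np.array([x,y,0])+f*.012   # x,y: back corner middle
    return [B+s*.16+u*.075,B+s*.16-u*.075,B-u*.075,B+u*.075]
r=least_squares(lambda v:(np.array([proj('side',c) for c in cor(v)])-px).ravel(),[.597,-.126,-.065,.436])
print(r.x,np.degrees(r.x[2:]),r.fun.round(1)); C=cor(r.x); print('foot front mid',(C[2]+C[3])/2)
"
```

```text
15.8
[[-0.0206  0.9998 -0.0036  0.5193]
 [ 0.9998  0.0207  0.0061  0.2542]
 [ 0.0062 -0.0035 -1.      0.1997]
 [ 0.      0.      0.      1.    ]]
[[348.0, 180.0], [347.0, 201.0], [295.0, 201.0], [294.0, 180.0]]
[ 0.5973 -0.1241 -0.0529  0.419 ] [-3.0291 24.0048] [-0.2  0.   0.3 -0.1  0.2  0.3 -0.2 -0.3]
foot front mid [ 0.5978 -0.1131  0.0049]
```

View pics/w2.png

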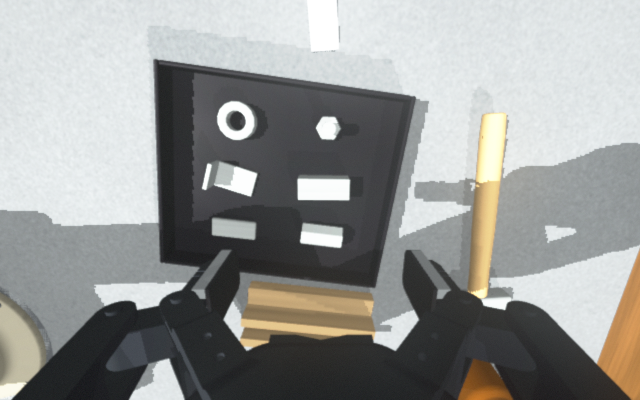

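The bar's top face is at (297–350, 176–198), within about 3 mm of my estimate. The fit puts the panel at 24° lean, with its foot at (0.598, -0.113). There is free room at both ends of the bar.

```bash
python3 -c "
from h import *
T1=plan([.5205,.2485,.08],tool(91.1,-20,'y')); plan([.5205,.2485,.008],T=T1)"
```

```text
turn units [-0.0458 -4.4563  0.0557] then shift units [1.3223 0.0766 4.5954]
turn units [0. 0. 0.] then shift units [0.985  0.     2.7063]
```

Emit:
{"fn": "arm_command", "kwargs": {
  "motion": [
    [0,0,0,-0.04,-0.89,0.05,-1],
    [0,0,0,0,-0.89,0,-1],
    [0,0,0,0,-0.89,0,-1],
    [0,0,0,0,-0.89,0,-1],
    [0,0,0,0,-0.89,0,-1],
    [0.26,0.02,0.92,0,0,0,-1],
    [0.26,0.02,0.92,0,0,0,-1],
    [0.26,0.02,0.92,0,0,0,-1],
    [0.26,0.02,0.92,0,0,0,-1],
    [0.26,0,0.92,0,0,0,-1],
    [0,0,0,0,0,0,-1]
  ]
}}

```text
t: 17.23
position: [0.5206, 0.2436, 0.0785]
tool_rot: [0.123, 0.69, 0.702, -0.124]
contact_force: [0.0, 0.0, -0.3]
grip_width: 0.0852
finger_force: 0.0
```

```bash
python3 -c "
from h import *
plan([.5205,.2485,.008],tool(91.1,-20,'y')); print(state()['position'])"
```

```text
turn units [-0.0619  0.0356 -0.0131] then shift units [1.1497 0.0009 2.5815]
[0.5206 0.2436 0.0785]
```

Emit:
{"fn": "arm_command", "kwargs": {
  "motion": [
    [0.38,0,0.65,-0.06,0.03,-0.01,-1],
    [0.26,0,0.65,0,0,0,-1],
    [0.26,0,0.65,0,0,0,-1],
    [0.25,0,0.63,0,0,0,-1],
    [0,0,0,0,0,0,-0.7],
    [0,0,0,0,0,0,0],
    [0,0,0,0,0,0,1],
    [0,0,0,0,0,0,1]
  ],
  "force": 50
}}

```text
t: 18.23
position: [0.522, 0.2496, 0.0102]
tool_rot: [0.125, 0.69, 0.703, -0.119]
contact_force: [-0.1, 2.1, -0.6]
grip_width: 0.0587
finger_force: 56.4
```

```bash
python3 -c "
from h import *
T=tcp(); T1=plan(T[:3,3]+[0,0,.1],T=T)
a=np.radians(-3.3); n=np.array([-np.sin(a),np.cos(a),0]); C=np.array([.5978,-.1137,0])+n*(.0125-.0024); print(C)
T2=plan(C+n*.035+[0,0,.1102],tool(86.7,-20,'y'),T=T1); T3=plan(C+n*.015+[0,0,.0092],T=T2); plan(C+n*.015+[0,0,.0052],T=T3); plan(C+n*.0+[0,0,.0092],T=T3)
"
```

```text
turn units [0. 0. 0.] then shift units [-1.3604  0.0174 -3.7615]
[ 0.5984 -0.1036  0.    ]
turn units [ 0.3791 -0.0277  0.885 ] then shift units [-11.772    3.8632   4.2843]
turn units [0. 0. 0.] then shift units [0.63 0.   4.07]
turn units [0. 0. 0.] then shift units [0.0547 0.     0.1504]
turn units [0. 0. 0.] then shift units [-0.5638 -0.      0.2052]
```

Emit:
{"fn": "arm_command", "kwargs": {
  "motion": [
    [-0.1,0,-0.27,0,0,0,1],
    [-0.23,0,-0.63,0,0,0,1],
    [-0.23,0,-0.63,0,0,0,1],
    [-0.27,0,-0.74,0,0,0,1],
    [-0.27,0,-0.74,0,0,0,1],
    [-0.27,0,-0.75,0,0,0,1]
  ]
}}

```text
t: 18.98
position: [0.5214, 0.2492, 0.1114]
tool_rot: [0.125, 0.69, 0.703, -0.12]
contact_force: [0.4, 0.4, -2.9]
grip_width: 0.0593
finger_force: 56.1
```

Emit:
{"fn": "arm_command", "kwargs": {
  "motion": [
    [0,0,0,0.19,-0.01,0.44,1],
    [0,0,0,0.19,-0.02,0.44,1],
    [-0.4,0.13,0.146,0,0,0,1],
    [-0.84,0.276,0.306,0,0,0,1],
    [-0.84,0.276,0.306,0,0,0,1],
    [-0.84,0.276,0.306,0,0,0,1],
    [-0.84,0.276,0.306,0,0,0,1],
    [-0.84,0.276,0.306,0,0,0,1],
    [-0.84,0.276,0.306,0,0,0,1],
    [-0.84,0.276,0.306,0,0,0,1],
    [-0.84,0.276,0.306,0,0,0,1],
    [-0.84,0.276,0.306,0,0,0,1],
    [-0.84,0.276,0.306,0,0,0,1],
    [-0.84,0.276,0.306,0,0,0,1],
    [-0.84,0.276,0.306,0,0,0,1],
    [-0.84,0.276,0.306,0,0,0,1],
    [-0.4,0.13,0.146,0,0,0,1],
    [0,0,0,0,0,0,1]
  ]
}}

```text
t: 21.22
position: [0.5992, -0.0688, 0.1097]
tool_rot: [0.119, 0.716, 0.676, -0.127]
contact_force: [0.6, -0.1, -2.5]
grip_width: 0.059
finger_force: 56.1
```

```bash
python3 -c "
from h import *
import cv2
C=np.array([.5984,-.1036,0]);a=np.radians(-3.3); n=np.array([-np.sin(a),np.cos(a),0]); Rt=tool(86.7,-20,'y')
T3=plan(C+n*.015+[0,0,.0092],Rt); plan(C+n*.015+[0,0,.0052],T=T3);print(state()['position'])
a=vision.read_camera('side')[90:240,240:440,::-1]; cv2.imwrite('pics/s4.png',cv2.resize(a,None,fx=4,fy=4,interpolation=2))
"
```

```text
turn units [-0.0227  0.0111 -0.0093] then shift units [0.6301 0.0477 4.0493]
turn units [0. 0. 0.] then shift units [0.0547 0.     0.1504]
[ 0.5992 -0.0688  0.1097]
```

View pics/s4.png

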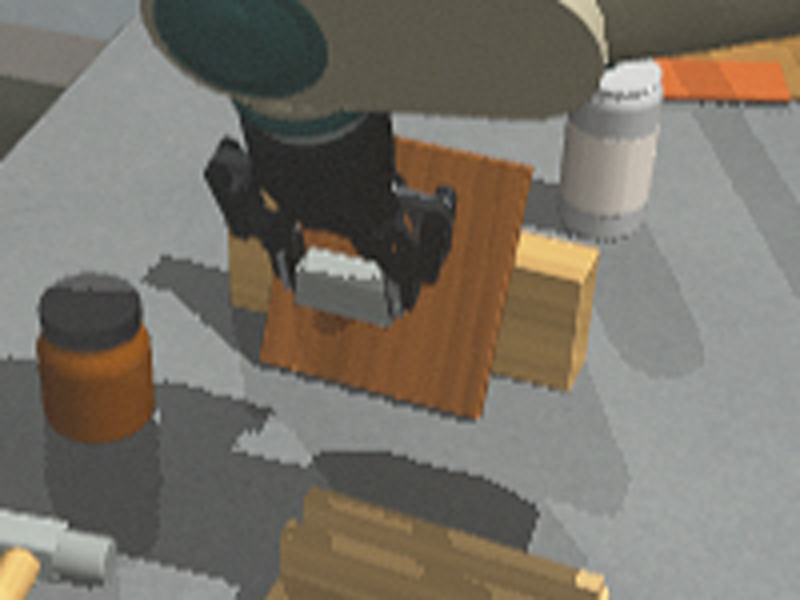

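The bar is held level at both ends, clear of the panel. Lowering it just in front of the foot.

Emit:
{"fn": "arm_command", "kwargs": {
  "motion": [
    [0.11,0.03,0.68,-0.02,0,0,1],
    [0.11,0.02,0.68,0,0,0,1],
    [0.11,0,0.68,0,0,0,1],
    [0.1,0,0.67,0,0,0,1],
    [0.1,0,0.67,0,0,0,1],
    [0.1,0,0.67,0,0,0,1],
    [0.02,0,0.05,0,0,0,1],
    [0,0,0,0,0,0,1]
  ]
}}

```text
t: 22.28
position: [0.5999, -0.0876, 0.0082]
tool_rot: [0.12, 0.716, 0.676, -0.126]
contact_force: [-0.1, -0.0, -2.9]
grip_width: 0.0587
finger_force: 56.1
```

Emit:
{"fn": "arm_command", "kwargs": {
  "motion": [
    [0.014,0,0.038,0,0,0,1],
    [0.014,0,0.038,0,0,0,1],
    [0.014,0,0.038,0,0,0,1],
    [0,0,0,0,0,0,1]
  ]
}}

```text
t: 22.78
position: [0.5998, -0.0875, 0.0052]
tool_rot: [0.12, 0.716, 0.676, -0.126]
contact_force: [-2.5, -0.1, 0.3]
grip_width: 0.0587
finger_force: 56.4
```

Emit:
{"fn": "arm_command", "kwargs": {
  "motion": [
    [-0.094,-0.03,0.034,0,0,0,1],
    [-0.094,-0.02,0.034,0,0,0,1],
    [-0.094,0,0.034,0,0,0,1],
    [-0.094,0,0.034,0,0,0,1],
    [-0.038,0,0.014,0,0,0,1],
    [-0.038,0,0.014,0,0,0,1],
    [0,0,0,0,0,0,1]
  ]
}}

```text
t: 23.65
position: [0.598, -0.0996, 0.0052]
tool_rot: [0.12, 0.716, 0.676, -0.126]
contact_force: [0.3, 3.1, 3.8]
grip_width: 0.0586
finger_force: 56.9
```

Emit:
{"fn": "arm_command", "kwargs": {
  "motion": [
    [-0.038,0,0.014,0,0,0,1],
    [-0.038,0,0.014,0,0,0,1],
    [0,0,0,0,0,0,1]
  ]
}}

```text
t: 24.02
position: [0.5979, -0.1014, 0.0052]
tool_rot: [0.12, 0.716, 0.676, -0.126]
contact_force: [-0.0, 4.5, 4.0]
grip_width: 0.0588
finger_force: 57.1
```

```bash
python3 -c "
from h import *
import cv2
a=vision.read_camera('side')[140:220,270:390,::-1]; cv2.imwrite('pics/s5.png',cv2.resize(a,None,fx=6,fy=6,interpolation=2))
"
```

```text
(no output)
```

View pics/s5.png

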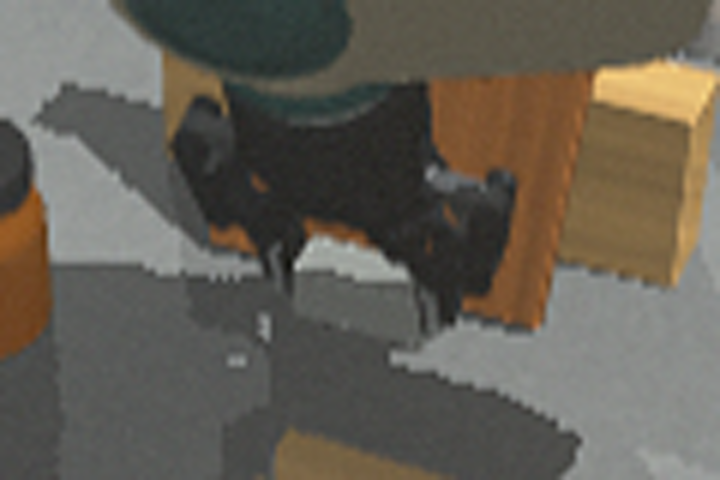

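The bar stands in front of the foot with almost no visible gap. I'll push on gently while watching the force.

Emit:
{"fn": "arm_command", "kwargs": {
  "motion": [
    [-0.038,0,0.014,0,0,0,1],
    [0,0,0,0,0,0,1]
  ]
}}

```text
t: 24.32
position: [0.5979, -0.1021, 0.0052]
tool_rot: [0.12, 0.716, 0.676, -0.126]
contact_force: [0.3, 6.2, 5.3]
grip_width: 0.0586
finger_force: 57.3
```

Emit:
{"fn": "arm_command", "kwargs": {
  "motion": [
    [-0.038,0,0.014,0,0,0,1],
    [0,0,0,0,0,0,1]
  ]
}}

```text
t: 24.58
position: [0.5978, -0.1031, 0.0052]
tool_rot: [0.12, 0.716, 0.676, -0.126]
contact_force: [0.4, 6.2, 6.2]
grip_width: 0.0587
finger_force: 57.4
```

Emit:
{"fn": "arm_command", "kwargs": {
  "motion": [
    [-0.038,0,0.014,0,0,0,1],
    [0,0,0,0,0,0,1]
  ]
}}

```text
t: 24.82
position: [0.5978, -0.1041, 0.0051]
tool_rot: [0.12, 0.716, 0.676, -0.126]
contact_force: [0.3, 7.3, 5.9]
grip_width: 0.0586
finger_force: 57.3
```

The force above bench friction shows contact. Releasing and retreating.

Emit:
{"fn": "arm_command", "kwargs": {
  "motion": [
    [0,0,0,0,0,0,0.2],
    [0,0,0,0,0,0,-0.5],
    [0,0,0,0,0,0,-0.9],
    [0,0,0,0,0,0,-1],
    [0,0,-0.3,0,0,0,-1],
    [0,0,-0.6,0,0,0,-1],
    [0,0,-0.8,0,0,0,-1],
    [0,0,-0.9,0,0,0,-1],
    [0,0,-1,0,0,0,-1],
    [0,0,-1,0,0,0,-1],
    [0,0,-1,0,0,0,-1],
    [0.5,0,-1,0,0,0,-1],
    [1,0,-0.8,0,0,0,-1],
    [1,0,-0.5,0,0,0,-1],
    [1,0,0,0,0,0,-1],
    [0.5,0,0,0,0,0,-1],
    [0,0,0,0,0,0,-1]
  ]
}}

```text
t: 26.95
position: [0.6064, 0.0574, 0.1564]
tool_rot: [0.12, 0.715, 0.677, -0.127]
contact_force: [-0.4, -0.5, -0.2]
grip_width: 0.0857
finger_force: 0.0
```

```bash
python3 -c "
from h import *
import cv2
print(state()['t'])
a=vision.read_camera('side')[100:230,260:400,::-1]; a=cv2.resize(a,None,fx=4,fy=4,interpolation=2); b=vision.read_camera('wrist')[:,100:460,::-1]; cv2.imwrite('pics/w6full.png',b)
t=vision.read_camera('top')[125:260,340:400,::-1]; t=cv2.resize(t,(230,520),interpolation=2)
cv2.imwrite('pics/s6.png',cv2.hconcat([a,t]))
"
```

```text
26.95
```

View pics/s6.png

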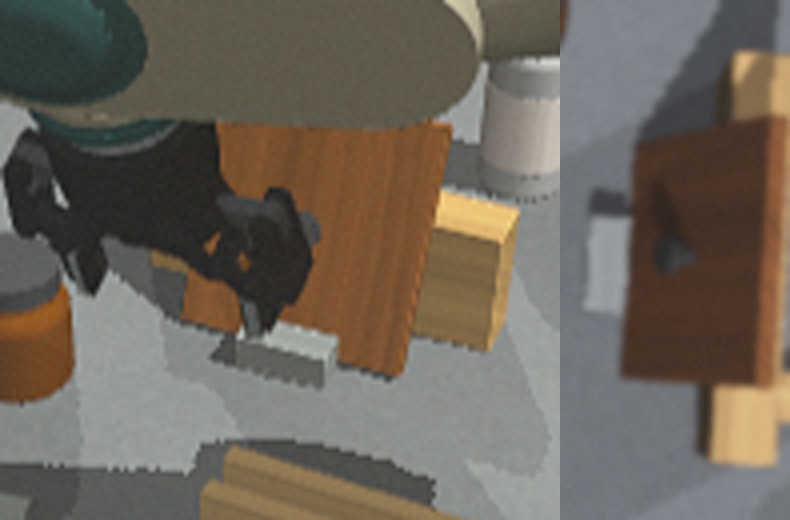

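The bar sits snug and parallel along the middle of the foot (top view: foot edge spans rows 145–378, bar rows 215–312), and the panel is still leaning squarely. Handing in.

```bash
python3 -c "
from rig import job
print(job.job_done())"
```

```text
the job is handed in; nothing more can be done
None
```

The drawer front leans on the middle of the rail at roughly 24°, knob side out, with the square bar snug and centred along its foot; everything is released, and I handed the job in at about 27 s of the 53 s allowed (no verdict was returned).

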